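# Tip up two tool boxes and push the stamped one into the dispatch line

### The arm

A 6-joint arm with a two-finger parallel gripper is mounted at the origin on a cart in front of the work surface, level with it; the furniture and walls round the work are solid. World frame = base frame: x ahead of the robot, y to its left, z up, the work surface at z = 0. Lengths are in m, angles in rad, forces in N, time in s.
With the tool pointing down it reaches from about 0.275 to 0.75 m from the base axis. Payload 10.2 kg.
Tool frame: the origin (TCP) lies midway between the tips of the shut fingers; the grasp point (between the pads) lies 19 mm behind it (env.hold_point_z is the distance from the TCP to the grasp point, in m); z points along the fingers, y is the line along which they close (so a half turn about z gives the same grasp; the last joint's range is limited). The gripper opens to 85 mm and grips with 20 to 120 N. Pads are 22 mm wide; open, the fingers measure 114 mm over their backs; the gripper's body (76 mm by 85 mm) begins 54 mm behind the grasp point. The pads swing forward as they close: fully open they stand 13 mm farther back than shut.
Start: joints at [1.097, 0.313, 1.498, -0, 1.331, -0.223], TCP at [0.13, 0.509, 0.231] pointing down, gripper open.
Joint ranges: [-2.94, 2.94], [-0.97, 2.17], [0.19, 2.56], [-1.23, 4.37], [0.02, 3.11], [-2.88, 2.88]. Speed limits (rad/s): [2.39, 2.39, 3.01, 3.14, 3.14, 3.14].

### API

Orientations are given as a unit quaternion [x, y, z, w].
In Python, from bench import env, kinematics, monitor, eyes, job gives the robot as it stands. The module is installed in compiled form; this text tells all that it offers. Calls block until the motion is done:
- env.reach(position, orientation): joint-space move of the TCP to a pose.
- env.movel(position, velocity=0.15, frame=None, guard=None): straight line of the TCP; frame=None keeps the orientation; velocity is the mean speed in m/s. With guard (N) it stops when the force on the tool has changed by that much, and returns True; else False.
- env.set_joints(angles): joint-space move.
- env.release() and env.close_gripper(effort=None): open the fingers fully, or close them until they stop; effort is the grip in N (None keeps the last).
- env.hold(seconds).
- kinematics.ik(position, orientation): joint angles nearest the present ones, or None.
- monitor.sense(): the state.
- eyes.grab_frame(name): name is "scene" or "side" or "wrist"; returns a dict with "frame" (420x560x3 uint8, red, green, blue), "mtx" (3x3 intrinsics, pixels), "k1" (the pictures are not rectified: a ray, as slopes to the right and down, at radius r is drawn at 1 + k1 r^2 times it, then the intrinsics apply), "view" (4x4, takes a point from world to camera coordinates). Camera axes: x right, y down, z forward; pixel columns grow to the right and rows downward; lengths in m; the calibration is good to about 2 mm. A picture is of the moment at which its call begins. There is no depth.
A pose or a line that the arm cannot do raises env.MotionError and nothing moves.
- job.hand_in(): hands the job in; it is judged then, once.
The state is a dict: "clock": time; "joints": joint angles; "qvel": joint speeds; "joint_efforts": joint torques, N m; "position": TCP position; "ee_rot": TCP orientation; "contact_force": force on the tool from outside, world axes, zero at the start; "ft_torque": the same for the moment, N m; "finger_gap": opening from 0.0 (shut) to 1.0 (fully open); "gripper_force": force on a finger pad.
Only numpy, scipy, OpenCV 4.12 (cv2) and the standard library are available. Lean on these libraries where they do the work, as an engineer would, in place of code of your own. Each camera call takes 0.05 s, during which the arm holds its last target. There are 200 camera calls.

### The job

Two identical dark wooden tool boxes lie flat, clasps towards you; one of them has the red dispatch stamp on the paper label underneath. With the fingertips, tip both boxes up away from you so that each stands on its hinged back with its underside facing you, and then push the stamped one back, still standing, until its lid rests squarely against the wooden rail between the two boxes already standing in the dispatch line; leave the other box standing where you tipped it. Tip and push gently, without gripping or lifting the boxes, and leave everything else where it is.

Things in the scene. Friction and masses are not known exactly. Their poses are not given: they have to be found in the camera images.
- box_1: dark wooden tool box with a brass clasp, lid and clasp do not move; 84 mm deep (its x), 134 wide (y), 54 high (z). Origin on the wooden underside: front face with the clasp 41 mm to -x, hinged back 43 mm to +x. Clasp: 5 mm proud of the front, 10 wide, 22 to 43 mm up. Lies on four rubber feet, 3 mm high, 14 across (31 mm to -x, 33 to +x, 55 to either side). 0.2 to 0.45 kg; paper label underneath
- box_2: the other box, the same as box_1 in everything but the stamp. Either box may lie left or right. Tipped onto its back a box is 84 mm high and 54 mm deep, its +x axis down, its +z axis (lid) away from the robot
- stamp (a point): centre of the red ink stamp (a red double ring 43 mm across with a red bar 58 mm long across its middle, like a postmark) on the paper label in the middle of one box's underside, level with that underside: it lies 1 mm to +x of the origin of the box that has it. The other box's label is plain cream
- box_1_heel (a point): middle of box_1's lower back edge, on the underside, 43 mm to the +x of its origin. The rubber feet hardly slip: pressed forward and up, near the top of the front face, the box turns over its rear feet and then this edge instead of sliding; past about 60 degrees it falls the rest by itself
- box_2_heel (a point): the same point of box_2
- box_1_lid (a point): middle of box_1's lid, on its top face, 54 mm above the underside; this face goes against the rail
- box_2_lid (a point): the same point of box_2
- rail: light wooden batten fixed on the table beyond the boxes, 28 mm deep (x) by 900 mm long (y) by 30 mm high; origin at the middle of its underside, its front face 14 mm to -x (towards the robot). It is turned by a few degrees
- row_left: box of the same kind with a stamped label, already standing on its back against the rail, about 360 mm to the +y from its middle; loose; to be left alone
- row_right: the same, about 360 mm to the -y from the rail's middle; to be left alone
- eraser_packet: white wrapped eraser, 22 x 75 x 12 mm, between the two boxes, loose; origin under its centre
- ink_bottle: white bottle with a black cap, 49 mm across and 87 mm high, loose; origin under its centre
- marker: green and white marker lying flat, 13 x 138 x 14 mm, loose
- sanding_block: dark sanding block, 37 x 63 x 26 mm, loose
- graver: wood-handled graver lying flat, 19 x 150 x 19 mm, loose

How it is judged:
On the way, in this order (a step that is already met when the one before it is completed fails the run):
1. both boxes stand on their hinged backs, undersides to the robot, still away from the rail (angle between each of box_1, box_2's own x axis and vertical above 2.95 rad and height (world z) of each of box_1_heel, box_2_heel below 0.012 m and x of each of box_1_lid, box_2_lid in the frame of rail below -0.04 m), for 0.3 s.
2. the stamped box stands squarely against the rail (angle between box_1's own x axis and vertical above 2.95 rad and height (world z) of box_1_heel below 0.012 m and x of box_1_lid in the frame of rail above -0.025 m and y of box_1_lid in the frame of rail between -0.3 and 0.3 m and angle between the z axis of box_1 and the x axis of rail, either way round below 0.12 rad), for 0.3 s.
At the end, for the whole second after the job is handed in: Stamped box stands on its back (within 0.19 rad), between the row's boxes, lid middle within 11 mm of the rail's front and square to it within 0.12 rad; other box stands on its back, lid over 26 mm clear of the rail's front, heel within 60 mm of where it lay; both at rest (all of step 2 and linear speed of each of box_1, box_2 below 0.02 m/s and angular speed of each of box_1, box_2 below 0.2 rad/s and angle between box_2's own x axis and vertical above 2.95 rad and height (world z) of box_2_heel below 0.012 m and x of box_2_lid in the frame of rail below -0.04 m and distance of box_2_heel from where it was at the start of the episode below 0.06 m); the robot touches nothing.
It fails at once if a box is lifted or carried: its lower back edge rises more than 25 mm off the table (height (world z) of any of box_1_heel, box_2_heel above 0.025 m).
It fails at once if a box is squeezed or rammed with the fingers (more than 35 N) (contact force between the fingers and box_1 above 35 N or contact force between the fingers and box_2 above 35 N).
It fails at once if a box already in the row is moved by more than 15 mm (distance of any of row_left, row_right from where it was at the start of the episode above 0.015 m).
It fails at once if eraser, ink bottle, marker, sanding block or graver is moved by more than 15 mm (distance of any of eraser_packet, ink_bottle, marker, sanding_block, graver from where it was at the start of the episode above 0.015 m).
It also fails if it takes over 64 s, if anything falls off the work surface, if the arm or the gripper's body presses on something with over 40 N, if the wrist force passes 120 N, or if a joint passes its speed limit or range.

## Working session

There is one attempt and no reset: what is moved stays moved. The work goes in short steps, each a Python script; the robot and the scene stay as the last script left them, time stands still between calls to the robot, and variables do not carry over. Pictures are saved under pics/ and viewed, at most 10 in all, crops included, and the job is handed in when it is done.

```bash
mkdir -p pics; ls; python3 - <<'E'
from bench import env,kinematics,monitor,eyes
import cv2,numpy as np
fs=[]
for n in ("scene","side","wrist"):
    d=eyes.grab_frame(n); cv2.imwrite(f"pics/{n}0.png",d["frame"][:,:,::-1]); 
    print(n,np.round(d["mtx"],1).tolist(),d["k1"],np.round(d["view"],4).tolist())
print(monitor.sense()["ee_rot"],monitor.sense()["clock"],env.hold_point_z)
E
```

```text
pics
scene [[428.0, 0.0, 274.7], [0.0, 428.0, 209.8], [0.0, 0.0, 1.0]] -0.06530665913703662 [[0.6042, -0.7965, -0.0217, -0.3193], [-0.3602, -0.2487, -0.8991, 0.2773], [0.7108, 0.5511, -0.4372, 0.8632], [0.0, 0.0, 0.0, 1.0]]
side [[516.0, 0.0, 272.1], [0.0, 516.0, 211.4], [0.0, 0.0, 1.0]] 0.004402807859751908 [[-0.9533, -0.3019, -0.0132, 0.5387], [-0.184, 0.6148, -0.7669, 0.142], [0.2396, -0.7286, -0.6416, 1.5229], [0.0, 0.0, 0.0, 1.0]]
wrist [[331.7, 0.0, 274.8], [0.0, 331.7, 214.0], [0.0, 0.0, 1.0]] -0.04890052550401238 [[0.2476, 0.9689, -0.0001, -0.5248], [0.9286, -0.2373, 0.2854, -0.0366], [0.2765, -0.0708, -0.9584, 0.379], [0.0, 0.0, 0.0, 1.0]]
[ 1.25067170e-01  9.92148147e-01 -4.77652616e-04 -1.69866340e-04] 0.15 0.0187
```

View pics/scene0.png

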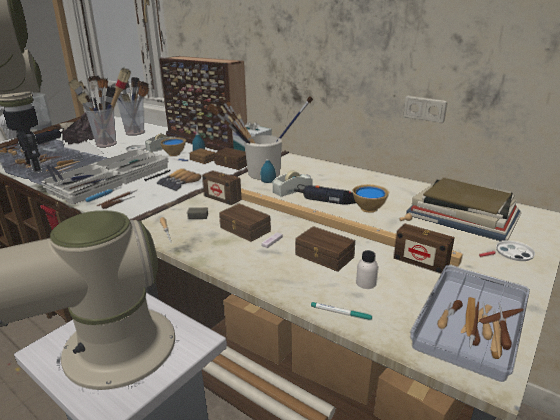

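View pics/side0.png

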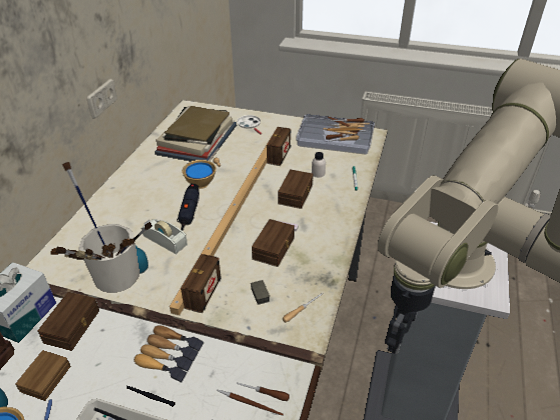

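Scene view: left box about (246,220), right box about (325,247), eraser (272,240), ink bottle (367,270), rail from (240,195) to (400,243), row boxes (221,187) and (423,247). Next come rough positions, then a closer look.

```bash
cat > h.py <<'E'
from bench import env,kinematics,monitor,eyes,job
import cv2,numpy as np
from scipy.optimize import least_squares
from scipy.spatial.transform import Rotation as R
def slope(d,uv):
    m=d["mtx"]; s=np.array([(uv[0]-m[0,2])/m[0,0],(uv[1]-m[1,2])/m[1,1]]); q=s.copy()
    for _ in range(20): q=s/(1+d["k1"]*(q@q))
    return q
def ray(d,uv):
    q=slope(d,uv); V=d["view"]; r=V[:3,:3].T
    return -r@V[:3,3], r@np.r_[q,1]
def onz(d,uv,z):
    c,v=ray(d,uv); return c+v*(z-c[2])/v[2]
def proj(d,p):
    c=d["view"][:3,:3]@p+d["view"][:3,3]; q=c[:2]/c[2]; q=q*(1+d["k1"]*(q@q))
    return d["mtx"][:2,:2]@q+d["mtx"][:2,2]
def rot(yaw,pitch=0): # tool down with closing line (tool y) along yaw-rotated world y; pitch tilts fingertips forward
    return (R.from_euler('z',yaw)*R.from_euler('y',-pitch)*R.from_euler('x',np.pi)).as_quat()
E
python3 - <<'E'
from h import *
d=eyes.grab_frame("scene"); s=eyes.grab_frame("side")
for n,uv,z in (("L",(246,216),.057),("R",(326,242),.057),("er",(272,240),.012),("ink",(368,286),0),("rowLfoot",(207,198),0),("rowRfoot",(397,262),0),("rowRfoot2",(445,271),0),("rail",(255,205),.03),("rail2",(390,243),.03),("marker1",(312,304),.01),("marker2",(371,317),.01),("sand",(198,213),.013),("graver",(165,230),.01)):
    print(n,onz(d,uv,z).round(3))
for n,uv,z in (("L",(274,236),.057),("R",(296,183),.057),("railN",(182,300),.03),("railF",(262,160),.03)): print(n,onz(s,uv,z).round(3))
im=np.hstack([cv2.resize(d["frame"][180:300,180:300],(400,400),interpolation=3),cv2.resize(s["frame"][150:270,220:340],(400,400),interpolation=3)])
cv2.imwrite("pics/c1.png",im[:,:,::-1])
for p in ([.4,0,.4],[.35,0,.4],[.3,0,.4]):
  print(kinematics.ik(p,rot(0)),kinematics.ik(p,rot(np.pi)))
E
```

```text
L [0.513 0.092 0.057]
R [ 0.518 -0.177  0.057]
er [ 0.507 -0.007  0.012]
ink [ 0.48 -0.32  0.  ]
rowLfoot [0.626 0.376 0.   ]
rowRfoot [ 0.62  -0.335  0.   ]
rowRfoot2 [ 0.65  -0.452  0.   ]
rail [0.63  0.156 0.03 ]
rail2 [ 0.652 -0.298  0.03 ]
marker1 [ 0.333 -0.253  0.01 ]
marker2 [ 0.369 -0.381  0.01 ]
sand [0.506 0.293 0.013]
graver [0.371 0.296 0.01 ]
L [0.522 0.115 0.057]
R [ 0.53  -0.156  0.057]
railN [0.691 0.399 0.03 ]
railF [ 0.695 -0.29   0.03 ]
[-2.95010608e-01 -3.73560639e-02  1.47177009e+00 -4.44089210e-16
  1.70717862e+00  1.27578572e+00] [-0.29501061 -0.03735606  1.47177009  0.          1.70717862 -1.86580693]
[-3.38725960e-01 -1.57332127e-01  1.57892733e+00 -4.44089210e-16
  1.71999745e+00  1.23207037e+00] [-0.33872596 -0.15733213  1.57892733  0.          1.71999745 -1.90952229]
[-3.98098961e-01 -2.80641202e-01  1.67275315e+00 -4.44089210e-16
  1.74948071e+00  1.17269737e+00] [-0.39809896 -0.2806412   1.67275315  0.          1.74948071 -1.96889529]
```

View pics/c1.png

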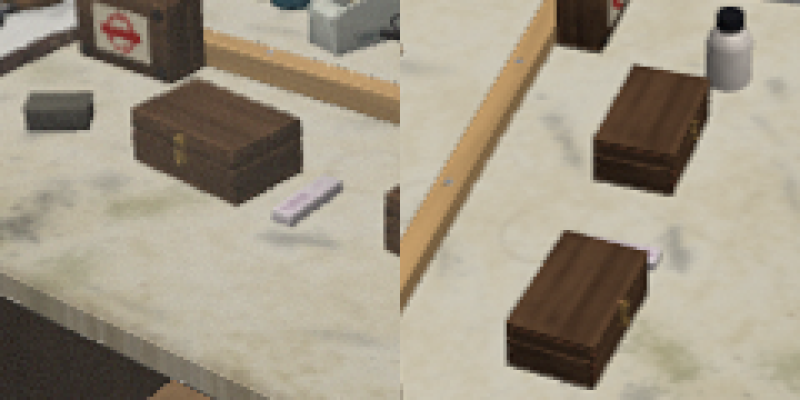

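Both boxes show clearly. In the crop, the left-box top corners are at about (132,125),(195,80),(302,120),(237,152) in the scene half. I'll take one wrist view from above for accuracy.

```bash
cat >> h.py <<'E'
def rot(yaw,pitch=0): # tool down, tool y along yawed world y; pitch>0 leans the fingertips forward (+x)
    return (R.from_euler('z',yaw)*R.from_euler('y',-pitch)*R.from_euler('y',np.pi)).as_quat()
E
python3 - <<'E'
from h import *
env.reach([.36,-.03,.40],rot(0))
d=eyes.grab_frame("wrist"); cv2.imwrite("pics/w1.png",d["frame"][:,:,::-1])
print(monitor.sense()["clock"],monitor.sense()["joints"].round(2) if hasattr(monitor.sense()["joints"],'round') else monitor.sense()["joints"])
print(R.from_quat(rot(0,.3)).as_matrix()[:,2])
np.savez("w1.npz",**{k:d[k] for k in d})
E
```

```text
2.4833 [-0.41 -0.13  1.56  0.    1.72 -1.98]
[ 0.29552021  0.         -0.95533649]
```

View pics/w1.png

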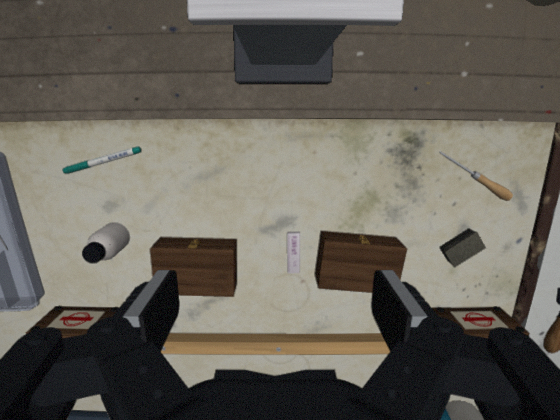

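Wrist view: image right is +y and up is towards the robot. Boxes at (361,262) and (194,266), eraser (293,252), bottle cap (93,252), and rail front edge at about row 335. I'll zoom in on the corners.

```bash
python3 - <<'E'
import cv2,numpy as np
f=np.clip(np.load("w1.npz")["frame"].astype(float)*1.6,0,255).astype(np.uint8)
a=cv2.resize(f[220:310,140:260],(800,600),interpolation=3)[:,:]; b=cv2.resize(f[220:310,300:420],(800,600),interpolation=3)
a=cv2.resize(f[222:302,140:260],None,fx=6.6,fy=3.7,interpolation=3); b=cv2.resize(f[222:302,300:420],None,fx=6.6,fy=3.7,interpolation=3)
im=np.vstack([a,b]); print(im.shape,a.shape); cv2.imwrite("pics/c2.png",im[:,:,::-1])
E
```

```text
(592, 792, 3) (296, 792, 3)
```

View pics/c2.png

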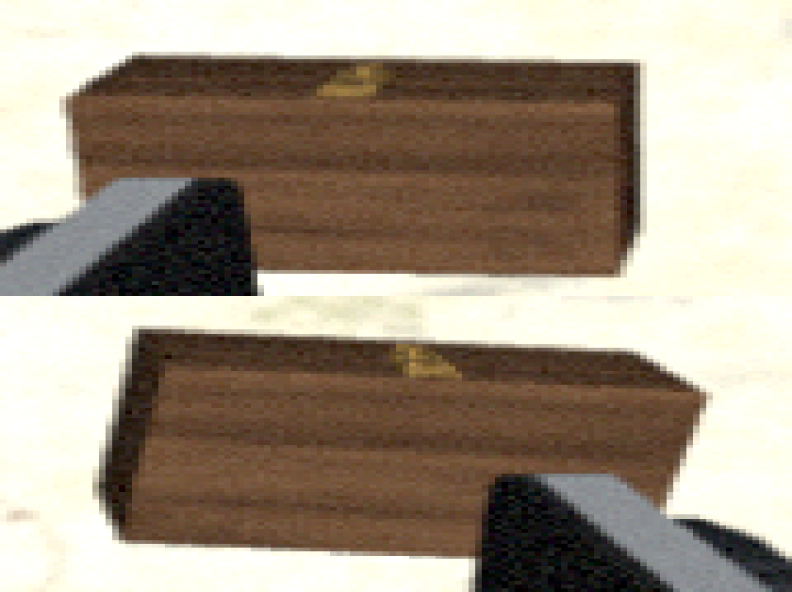

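```bash
python3 - <<'E'
from h import *
d=dict(np.load("w1.npz"))
for n,o,C in (("R",140,[(68,98),(615,101),(620,272)]),("L",300,[(163,70),(708,101),(122,244)])):
    p=[onz(d,(o+x/6.6-.4,222+y/3.7-.4),.057) for x,y in C]
    e=p[1]-p[0]; yaw=np.arctan2(-e[0],e[1]); mid=(p[0]+p[1])/2
    back=p[2]-(p[1] if n=="R" else p[0])
    print(n,"front top mid",mid.round(4),"w",np.linalg.norm(e).round(4),"depth",np.linalg.norm(back).round(4),"yaw",yaw.round(3),"yaw depth",np.arctan2(back[1],back[0]).round(3))
    hl=mid+.084*np.array([np.cos(yaw),np.sin(yaw),0]); print("  lid x when standing",hl+.057*np.array([np.cos(yaw),np.sin(yaw),0]))
f=d["frame"].astype(float)
for u in (200,230,260,300,340,370):
    c=f[315:360,u]; sat=(c[:,0]-c[:,2]); g=np.diff(cv2.GaussianBlur(sat.reshape(-1,1),(1,3),0)[:,0])
    v=315+np.argmax(g)+.5; print(u,v,onz(d,(u,v),0).round(4),end="; ")
    lum=c.sum(1); print(lum[10:].astype(int).tolist())
hsv=cv2.cvtColor(d["frame"],cv2.COLOR_RGB2HSV)
for v,u in ((236,294),(270,294)): print("eraser",onz(d,(u,v),.012).round(3))
E
```

```text
R front top mid [ 0.4887 -0.1612  0.057 ] w 0.132 depth 0.0826 yaw -0.007 yaw depth -0.022
  lid x when standing [ 0.62968552 -0.1622098   0.057     ]
L front top mid [0.4822 0.1151 0.057 ] w 0.1335 depth 0.0829 yaw -0.109 yaw depth -0.078
  lid x when standing [0.62232189 0.09977852 0.057     ]
200 333.5 [ 0.6896 -0.173   0.    ]; [478, 488, 478, 489, 477, 481, 476, 425, 295, 232, 229, 231, 233, 230, 238, 232, 247, 322, 317, 332, 326, 350, 358, 352, 370, 369, 370, 358, 368, 371, 448, 462, 466, 464, 461]
230 333.5 [ 0.6891 -0.1149  0.    ]; [484, 479, 479, 476, 490, 485, 493, 450, 338, 228, 238, 239, 234, 242, 234, 248, 248, 300, 311, 322, 331, 346, 358, 363, 370, 375, 370, 374, 366, 349, 457, 469, 475, 476, 489]
260 333.5 [ 0.6889 -0.0571  0.    ]; [495, 485, 493, 483, 494, 493, 496, 463, 340, 254, 238, 249, 234, 238, 247, 258, 248, 289, 341, 320, 336, 345, 349, 339, 343, 353, 372, 379, 375, 366, 463, 489, 485, 484, 484]
300 333.5 [0.6889 0.02   0.    ]; [485, 487, 470, 475, 470, 469, 479, 458, 403, 251, 220, 228, 219, 240, 253, 243, 237, 301, 345, 358, 352, 365, 372, 374, 368, 361, 357, 367, 351, 318, 434, 482, 480, 479, 497]
340 333.5 [0.6893 0.0974 0.    ]; [476, 467, 477, 467, 482, 482, 482, 485, 389, 249, 231, 231, 207, 230, 233, 237, 259, 329, 361, 359, 370, 368, 366, 379, 392, 389, 376, 380, 373, 346, 483, 487, 479, 475, 480]
370 333.5 [0.6899 0.1558 0.    ]; [462, 468, 462, 463, 464, 460, 462, 460, 317, 240, 229, 232, 222, 226, 228, 223, 256, 348, 367, 358, 355, 366, 379, 384, 371, 374, 368, 375, 355, 388, 472, 473, 466, 464, 460]
eraser [0.484 0.004 0.012]
eraser [0.548 0.005 0.012]
```

```bash
cat >> h.py <<'E'
ZO=.013 # open tips stand this much above the TCP
def F(): return np.round(monitor.sense()["contact_force"],1)
def tip(front,yaw,ztip=.046,th_end=64):
    u=np.array([np.cos(yaw),np.sin(yaw),0]); q=rot(yaw); f=np.array([front[0],front[1],0])
    at=lambda b,z: f-u*b+[0,0,z-ZO]
    env.reach(at(.055,.14),q); env.movel(at(.055,ztip),.12); env.hold(.2); f0=F()
    hit=env.movel(at(-.005,ztip),.025,guard=1.5)
    p=np.array(monitor.sense()["position"]); print("hit",hit,p.round(4),"tcp behind front",((f-p)@u).round(4),F()-f0)
    if not hit: return
    r=np.array([-.083,ztip]); 
    for th in range(8,th_end+1,8):
        t=np.radians(th); c,s=np.cos(t),np.sin(t)
        x=c*r[0]+s*r[1]-r[0]; z=-s*r[0]+c*r[1]-ztip
        stop=env.movel(p+u*(x+.002)+[0,0,z],.04,guard=18)
        print(th,stop,(F()-f0).round(1))
        if stop: return
E
python3 - <<'E'
from h import *
tip((.4822,.1151),-.10)
d=eyes.grab_frame("scene"); cv2.imwrite("pics/s2.png",d["frame"][:,:,::-1]); print(monitor.sense()["clock"])
E
```

```text
hit True [0.4715 0.1162 0.0327] tcp behind front 0.0107 [-0.8  1.4 -0.1]
8 False [-6.2  2.7  3.4]
16 False [-1.8  2.4  0.2]
24 False [-1.4  1.1  0.6]
32 False [-1.1  1.2  0.6]
40 False [-2.   1.2  1.2]
48 False [-1.5  1.   2.4]
56 False [-0.6  1.2  4.3]
64 False [-0.1  1.3  6.8]
10.4
```

View pics/s2.png

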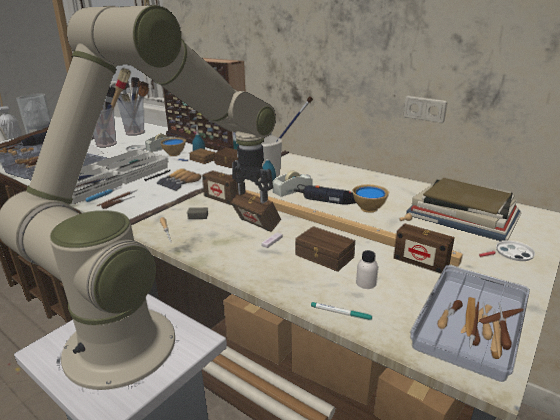

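The left box is tilted about 55° at (256,212), held by the fingertips. The red stamp shows on its underside, so the left box is the stamped one. Next I push it the rest of the way over.

```bash
python3 - <<'E'
from h import *
u=np.array([np.cos(-.1),np.sin(-.1),0])
for i in range(6):
    p=np.array(monitor.sense()["position"]); st=env.movel(p+u*.005+[0,0,.0005],.03,guard=12); f=F(); print(i,st,f,p.round(3))
    if st or abs(f[2])<1: break
d=eyes.grab_frame("scene"); c=cv2.resize(d["frame"][160:280,180:340],(640,480)); cv2.imwrite("pics/s3.png",c[:,:,::-1]); print(monitor.sense()["clock"])
E
```

```text
0 False [-0.7  0.3 -0.2] [0.561 0.107 0.082]
10.7833
```

View pics/s3.png

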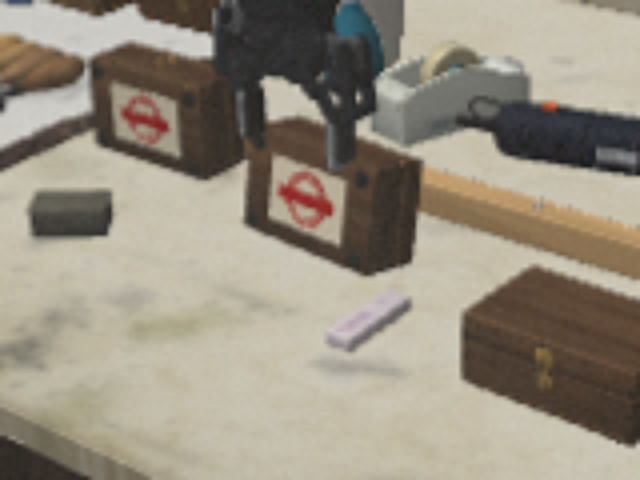

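The left (stamped) box now stands on its back, stamp towards the robot, at (305,195) in the crop. Next is the right box, with the same push past the balance point.

```bash
python3 - <<'E'
from h import *
p=np.array(monitor.sense()["position"]); env.movel(p+[-.01,0,.08],.12)
env.reach([.44,-.02,.22],rot(-.05))
tip((.4887,-.1612),-.012)
u=np.array([1,-.012,0])
for i in range(6):
    p=np.array(monitor.sense()["position"]); st=env.movel(p+u*.005+[0,0,.0005],.03,guard=12); f=F(); print(i,st,f,p.round(3))
    if st or abs(f[2])<1: break
p=np.array(monitor.sense()["position"]); env.movel(p+[-.01,0,.06],.12)
env.reach([.38,.0,.36],rot(0))
d=eyes.grab_frame("wrist"); s=eyes.grab_frame("scene"); np.savez("w2.npz",**d)
im=np.hstack([cv2.resize(s["frame"][160:300,190:390],(400,280)),cv2.resize(d["frame"],(400,300))[:280]])
im=np.vstack([cv2.resize(s["frame"][170:280,200:380],(560,300)),cv2.resize(d["frame"][150:,60:500],(560,300))]); cv2.imwrite("pics/s4.png",im[:,:,::-1]); print(monitor.sense()["clock"])
E
```

```text
hit True [ 0.4788 -0.161   0.0327] tcp behind front 0.0099 [-0.3  1.  -0.4]
8 False [-3.5 -1.3  1.4]
16 False [-2.4 -0.4 -0.2]
24 False [-1.5 -0.3  0.1]
32 False [-2.   0.1  1. ]
40 False [-2.2 -1.2  1. ]
48 False [-0.5 -1.   2.1]
56 False [-1.1 -0.9  4.3]
64 False [0.3 0.2 6.5]
0 False [ 0.4 -0.1 -0.1] [ 0.569 -0.162  0.082]
22.0583
```

View pics/s4.png

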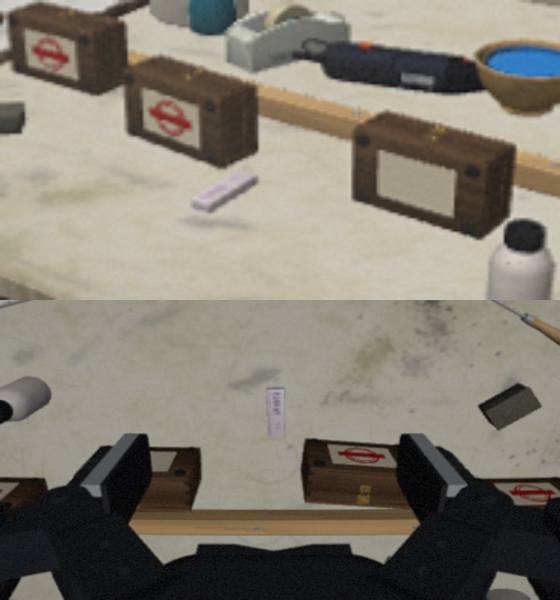

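Both boxes stand: the stamped one at crop (190,110), the plain one at (430,170). Nothing else has moved. Now I push the stamped box with pitched, open fingertips placed low, square to the rail.

```bash
python3 - <<'E'
from h import *
d=dict(np.load("w2.npz"))
a=onz(d,(299.6,276),0);b=onz(d,(374,281),0); e=b-a; print("underside edge",a.round(3),b.round(3),"yaw",np.arctan2(-e[0],e[1]).round(3))
f=d["frame"].astype(float).sum(2); P=[]
for u in list(range(222,290,6))+list(range(300,360,6)):
    c=cv2.GaussianBlur(f[:,u:u+1],(1,3),0)[310:360,0]
    i=np.flatnonzero(c<360)
    if len(i) and u<285: k=i[0]; v=310+k-1+(c[k-1]-360)/(c[k-1]-c[k]); P.append(onz(d,(u,v),0))
P=np.array(P); k=np.polyfit(P[:,1],P[:,0],1); print("rail x=",k,P[[0,-1]].round(4))
y=.108; pt=.26; q=rot(0,pt)
env.reach([.50,y,.13],q); env.movel([.51,y,.0146],.12); env.hold(.2); f0=F()
print("hit",env.movel([.60,y,.0146],.03,guard=1.5),np.round(monitor.sense()["position"],4),F()-f0,monitor.sense()["clock"])
E
```

```text
underside edge [0.565 0.042 0.   ] [0.575 0.168 0.   ] yaw -0.079
rail x= [-2.59752453e-04  6.87389213e-01] [[ 0.6873 -0.0942  0.    ]
 [ 0.6875  0.0133  0.    ]]
hit True [0.5581 0.1079 0.0142] [-1.1  0.5  0.8] 26.1083
```

```bash
python3 - <<'E'
from h import *
f0=F()
for x in (.575,.59,.605,.615,.62,.624,.628,.632,.636,.64):
    st=env.movel([x,.108,.0146],.03,guard=7); f=F()-f0; print(x,st,f,np.round(monitor.sense()["position"],4)[0])
    if st or (x>.615 and f[0]<-6): break
s=eyes.grab_frame("scene"); w=eyes.grab_frame("side"); print(monitor.sense()["clock"])
im=np.vstack([cv2.resize(s["frame"][160:270,200:380],(540,300)),cv2.resize(w["frame"][130:310,160:380],(540,300))]); cv2.imwrite("pics/s5.png",im[:,:,::-1])
E
```

```text
0.575 False [ 0.7  0.  -1.3] 0.5751
0.59 False [ 1.   0.8 -1. ] 0.5904
0.605 True [ 0.4  0.5 -0.4] 0.5923
27.8583
```

View pics/s5.png

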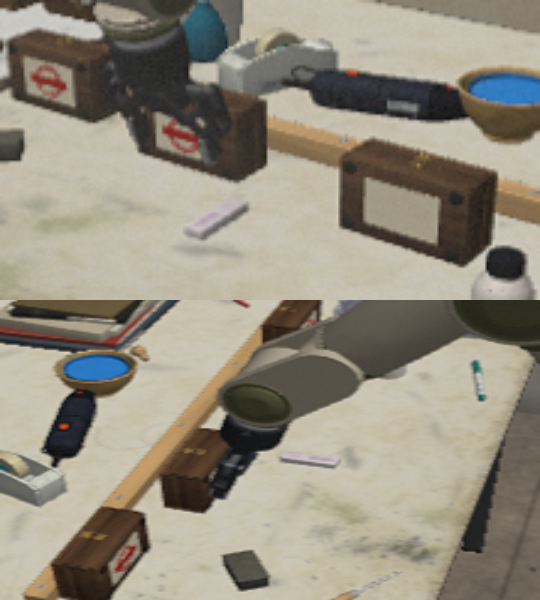

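The box still stands, part of the way to the rail, and the guard tripped on a bump. I'll continue as one slow stroke.

```bash
python3 - <<'E'
from h import *
f0=F()
for t in range(4):
    st=env.movel([.642,.108,.0146],.02,guard=9); x=monitor.sense()["position"][0]; print(st,F()-f0,round(x,4),monitor.sense()["clock"])
    if not st or x>.622: break
s=eyes.grab_frame("scene"); w=eyes.grab_frame("side")
im=np.vstack([cv2.resize(s["frame"][160:270,200:380],(540,300)),cv2.resize(w["frame"][130:310,160:380],(540,300))]); cv2.imwrite("pics/s6.png",im[:,:,::-1])
E
```

```text
True [-0.4  0.3  0.9] 0.6265 29.5083
```

```bash
python3 - <<'E'
from h import *
for g in (9,12):
    st=env.movel([.640,.108,.0146],.012,guard=g); print(st,F(),np.round(monitor.sense()["position"],4)); env.hold(.3); print(F())
p=np.array(monitor.sense()["position"])
env.movel(p-[.05,0,0],.05); env.movel(p+[-.07,0,.12],.12); env.reach([.36,.0,.36],rot(0))
s=eyes.grab_frame("scene"); w=eyes.grab_frame("side"); d=eyes.grab_frame("wrist"); np.savez("w3.npz",**d); print(monitor.sense()["clock"])
im=np.vstack([np.hstack([cv2.resize(s["frame"][165:265,200:380],(400,240)),cv2.resize(w["frame"][130:310,160:380],(400,240))]),cv2.resize(d["frame"][215:375,100:460],(800,356),interpolation=3)]); cv2.imwrite("pics/s7.png",im[:,:,::-1])
E
```

```text
True [ 0.7  0.6 -0. ] [0.6264 0.1082 0.0126]
[-0.8  0.2 -0.4]
True [ 0.5 -0.2  0.7] [0.6263 0.1082 0.0117]
[-0.2  0.2  0.1]
34.7333
```

View pics/s7.png

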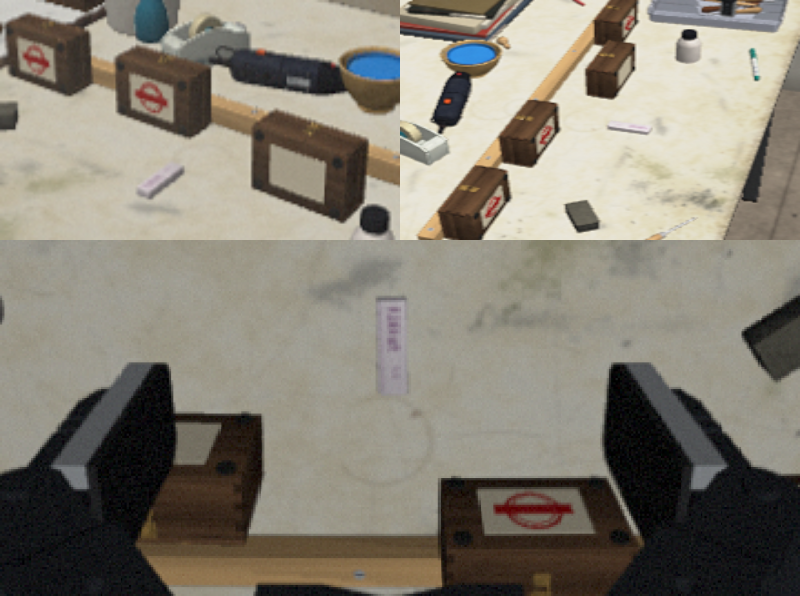

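The stamped box stands flush and square against the rail at crop (535,520), with the lower edge level. Contact came at x 0.6875, which matches the measured rail front of 0.6874. The plain box stands clear, about 60 mm from the rail, and everything else is in place.

```bash
python3 -c "
from h import *
d=dict(np.load('w3.npz')); a=onz(d,(298,323),0); b=onz(d,(371.8,324),0); print(a.round(4),b.round(4),np.arctan2(a[0]-b[0],b[1]-a[1]).round(3))
print(job.hand_in())"
```

```text
[0.6362 0.042  0.    ] [0.6392 0.173  0.    ] -0.023
the job is handed in; nothing more can be done
None
```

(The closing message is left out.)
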